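# Show the weight of the mass on the scale with the force meter

## Task

Show the class how hard the brass mass standing on the electronic scale pulls: take the force meter in the bench stand by the black grip of its white rod and ease the rod out against its spring until the coloured ring for that mass (green 2 N for 200 g, blue 5 N for 500 g, red 10 N for 1 kg) stands right at the mouth of the clear tube, without running past it. Finish while still gripping it there, with the ring steady at the mouth so that they can read it. Leave the masses and everything else on the bench as they are.

Things in the scene. Friction and masses are not known exactly. Their poses are not given: they have to be found in the camera images.
- stand: Fixed bench stand with the force meter: grey base plate 16 mm thick, x -0.040 to 0.160, y -0.085 to 0.045 in its own frame; upright 12 mm thick, 326 mm high, at x 0.060, y -0.050; a clamp holds the level clear tube (32 mm thick at most). Tube and rod lie along its x axis at y = 0, z = 0.110: mouth at x -0.050, blue back cap to 0.116. The rod pulls out towards its -x. Origin at bench level.
- mouth (a point): Centre of the tube's mouth (grey collar), where the scale is read; axes as the stand's.
- pull_rod (a joint): How far the white rod is drawn out, m: 0 at rest, stop at 0.112. The spring pulls back 1 N per 10 mm, to 0 when let go. Thin black rings on the rod every 10 mm (1 N each) and three coloured ones, 4 mm broad: the middle of the green (2 N) is at the mouth at 0.020, the blue (5 N) at 0.050, the red (10 N) at 0.100. At rest they are seen inside the clear tube.
- grip (a point): Black spool-shaped grip on the rod's outer end: neck 16 mm thick, 35 mm long along x, between flanges 26 mm in diameter and 5 mm thick, a small hook beyond. This point is the middle of the neck, 27.5 mm outside the mouth at rest, 110 mm above the bench. It moves with the rod; axes as the stand's, pulled towards -x. Grip it from above across the neck (along y).
- scale: White electronic scale, 200 x 150 mm, fixed; origin at the centre of its underside, display at its -x end.
- pan (a point): Centre of the scale's round steel pan (124 mm in diameter), on its top face 38 mm above the bench. The mass whose ring is wanted stands within 10 mm of it; the two others stand on the wooden block.
- block: Wooden weight block 80 x 150 mm, fixed, its floor 38 mm above the bench; two brass masses stand on it. Origin at the centre of its underside.
- mass_200: Brass 200 g mass (2 N, green ring): 28 mm in diameter, 50 mm high with its knob. Origin at the centre of its underside.
- mass_500: Brass 500 g mass (5 N, blue ring): 38 mm in diameter, 64 mm high with its knob. Origin at the centre of its underside.
- mass_1000: Brass 1 kg mass (10 N, red ring): 48 mm in diameter, 77 mm high with its knob. Origin at the centre of its underside.
- cup_a: Clear plastic cup, 72 mm in diameter, 100 mm high, standing; origin at the centre of its underside.
- cup_b: A second clear plastic cup, the same size, standing; origin at the centre of its underside.
- slide_box: Blue slide box, 100 x 75 x 35 mm; origin at the centre of its underside.
- marker: White marker pen with a red cap, 125 mm long, 20 mm thick, lying along its x; origin at the middle of its underside.
- scoop: Steel sample spoon, 180 mm long, lying along its x; origin at the middle of its underside.
- petri: Closed petri dish, 92 mm in diameter, 17 mm high; origin at the centre of its underside.

How it is judged (in metres and radians):
At the end, for the whole second after the job is handed in: The rod stands still with the middle of the ring of the mass on the scale within 3 mm of the tube's mouth (0.020, 0.050 or 0.100 m out for 200 g, 500 g or 1 kg), held by the fingers on the black grip; the masses and the other things on the bench are within 20 mm of where they were (((horizontal distance between mass_200 and pan below 0.04 m and value of joint pull_rod between 0.017 and 0.023 m) or (horizontal distance between mass_500 and pan below 0.04 m and value of joint pull_rod between 0.047 and 0.053 m) or (horizontal distance between mass_1000 and pan below 0.04 m and value of joint pull_rod between 0.097 and 0.103 m)) and velocity of joint pull_rod between -0.006 and 0.006 m/s and contact force between the fingers and pull_rod above 1 N and distance of each of mass_200, mass_500, mass_1000, cup_a, cup_b, slide_box, marker, scoop, petri from where it was at the start of the episode below 0.02 m); the arm keeps its last pose, push and grip.
It fails at once if the rod is pulled more than 8 mm past the ring of the mass on the scale ((horizontal distance between mass_200 and pan below 0.04 m and value of joint pull_rod above 0.028 m) or (horizontal distance between mass_500 and pan below 0.04 m and value of joint pull_rod above 0.058 m) or (horizontal distance between mass_1000 and pan below 0.04 m and value of joint pull_rod above 0.108 m)).
It fails at once if one of the masses or another thing on the bench is moved more than 20 mm (distance of any of mass_200, mass_500, mass_1000, cup_a, cup_b, slide_box, marker, scoop, petri from where it was at the start of the episode above 0.02 m).
It also fails if it takes over 38 s, if anything falls off the work surface, if the arm or the gripper's body presses on something with over 40 N, if the wrist force passes 120 N, or if a joint passes its speed limit or range.

## Robot

A 6-joint arm with a two-finger parallel gripper is mounted at the origin on the work surface. World frame = base frame: x ahead of the robot, y to its left, z up, the work surface at z = 0. Lengths are in mm, angles in rad, forces in N, time in s.
With the tool pointing down it reaches from about 275 to 750 mm from the base axis. Payload 10.2 kg.
Tool frame: the origin (TCP) lies midway between the tips of the shut fingers; the grasp point (between the pads) lies grip_depth behind it (grip_depth is the distance from the TCP to the grasp point, in mm); z points along the fingers, y is the line along which they close (so a half turn about z gives the same grasp; the last joint's range is limited). The gripper opens to 85 mm and grips with 20 to 120 N. Pads are 22 mm wide; open, the fingers measure 114 mm over their backs; the gripper's body (76 mm by 85 mm) begins 54 mm behind the grasp point. The pads swing forward as they close: fully open they stand 13 mm farther back than shut.
Start: joints at [-1.358, 0.313, 1.498, -0, 1.331, -0.223], TCP at [221.61, -475.941, 231.294] pointing down, gripper open.
Joint ranges: [-2.94, 2.94], [-0.97, 2.17], [0.19, 2.56], [-1.23, 4.37], [0.02, 3.11], [-2.88, 2.88]. Speed limits (rad/s): [2.39, 2.39, 3.01, 3.14, 3.14, 3.14].

## Interface

Orientations are given as a unit quaternion [w, x, y, z].
In Python, from rig import * gives the robot as it stands.
- The arm moves only by the tool servo_tool, never from a script. Its argument "commands" is a list of rows, each a list of 3 entries, a list of its own where there are three numbers: the gripper command: -1 is fully open, 1 is shut, values between are in proportion, then the shift along the tool's x, y, z in m, then the turn, a rotation vector about the tool's x, y, z in units of 6 degrees (1.0 is 6 degrees). In form: [[grip, [dx, dy, dz], [ax, ay, az]], ...]. A call has 1 to 10 rows; each row shifts and turns the commanded pose from where the row before left it, along the tool's axes as they then stand; what a row does not reach is not made up. A row lasts 1/12 s, in which the tool goes at most 41.7 mm and 7.16 degrees, less where a joint would pass 70% of its speed; a pose out of reach is approached as far as the arm can. A call is refused whole if a number of a shift passes 0.0417 or a number of a turn 1, either way. A call with a gripper value outside its range is refused whole. The fingers move at their own pace and stop on an object; "squeeze" is the grip in N (left out, the last holds). Time passes only in rows, so rows that do not move let the fingers close. It gives the time, the measured TCP pose, the force, the opening and the grip force at its end, in the units of the state.
- sense(): the state, without advancing time (a new reading comes with each control period).
- capture(name): name is "scene" or "top"; returns a dict with "pixels" (420x560x3 uint8, red, green, blue), "z_map" (420x560 float32, mm along the optical axis (not along the pixel's ray), 0 where there is no reading), "fx", "fy", "cx", "cy" (pixels), "rvec" (rotation vector, rad) and "tvec" (3), from world to camera coordinates, as OpenCV has them. Camera axes: x right, y down, z forward; pixel columns grow to the right and rows downward; lengths in mm; the calibration is good to about 2 mm. A picture is of the moment at which its call begins.
- finish_job(): hands the job in; it is judged then, once.
The state is a dict: "time_s": time; "joints": joint angles; "dq": joint speeds; "tau": joint torques, N m; "eef_pos": TCP position; "ee_rot": TCP orientation; "force": force on the tool from outside, world axes, zero at the start; "wrist_torque": the same for the moment, N m; "grip_width": opening from 0.0 (shut) to 1.0 (fully open); "grip_force": force on a finger pad.
Only numpy, scipy, OpenCV 4.12 (cv2) and the standard library are available. Lean on these libraries where they do the work, as an engineer would, in place of code of your own. Each camera call takes 0.05 s, during which the arm holds its last target. There are 200 camera calls.

## Working session

There is one attempt and no reset: what is moved stays moved. The work goes in short steps, Python scripts to look and compute and a tool call to move; the robot and the scene stay as the last step left them, time stands still between calls to the robot, and variables do not carry over. Pictures are saved under pics/ and viewed, at most 10 in all, crops included, and the job is handed in when it is done.

Besides the shell and the picture viewer there is one more tool, called after ">>>" in YAML: its name, and indented under it one key for each argument. servo_tool: Moves the arm, as the interface text tells. Its arguments: {"type":"object","properties":{"commands":{"type":"array"},"squeeze":{"type":"number"}},"required":["commands"]}

```bash
mkdir -p pics
cat > h.py <<'E'
from rig import *
import numpy as np, cv2
def cam(n):
    c=capture(n); K=np.array([[c['fx'],0,c['cx']],[0,c['fy'],c['cy']],[0,0,1]],float)
    R=cv2.Rodrigues(np.array(c['rvec'],float))[0]; t=np.array(c['tvec'],float).ravel()
    return c,K,R,t
def world(c,K,R,t):
    z=c['z_map'].astype(float); v,u=np.indices(z.shape)
    p=np.stack([(u-K[0,2])*z/K[0,0],(v-K[1,2])*z/K[1,1],z],-1)
    return (p-t)@R
def onplane(K,R,t,u,v,h):
    d=R.T@np.linalg.inv(K)@np.array([u,v,1.]); o=-R.T@t
    return o+d*(h-o[2])/d[2]
E
python3 - <<'E'
from h import *
for n in ['scene','top']:
    c,K,R,t=cam(n); cv2.imwrite(f'pics/{n}0.png',cv2.resize(c['pixels'][:,:,::-1],(784,588)))
    np.savez(f'{n}0.npz',p=c['pixels'],w=world(c,K,R,t),K=K,R=R,t=t); print(n,K[0,0],-R.T@t,R[2])
print(sense())
E
```

```text
scene 418.00736375114855 [1192.05334688 -375.53001246  859.5658854 ] [-0.59634096  0.39073129 -0.70121788]
top 397.73212495363697 [ 386.87176698   40.91400872 1142.5158469 ] [ 0.12735631 -0.00664408 -0.99183478]
{'time_s': 0.1, 'joints': array([-1.35837900e+00,  3.13376803e-01,  1.49839070e+00, -2.55214000e-05,
        1.33098829e+00, -2.23359879e-01]), 'dq': array([-0.00209403,  0.00189126, -0.00275569,  0.00057813, -0.0004082 ,
       -0.00014839]), 'tau': array([ 2.76675775e-03, -4.12898397e+01, -2.60143912e+01, -1.44595087e-04,
        2.99146392e-03, -1.44387099e-05]), 'eef_pos': array([ 221.56072207, -475.69306792,  230.78998789]), 'ee_rot': array([-5.81624521e-04,  9.76355221e-01,  2.16171563e-01, -9.21169649e-06]), 'force': array([ 0.09269858, -0.15049474,  0.97601624]), 'wrist_torque': array([-0.01460078,  0.01094424, -0.01419556]), 'grip_force': 0.0, 'grip_width': 0.9973658321046696}
```

View pics/scene0.png

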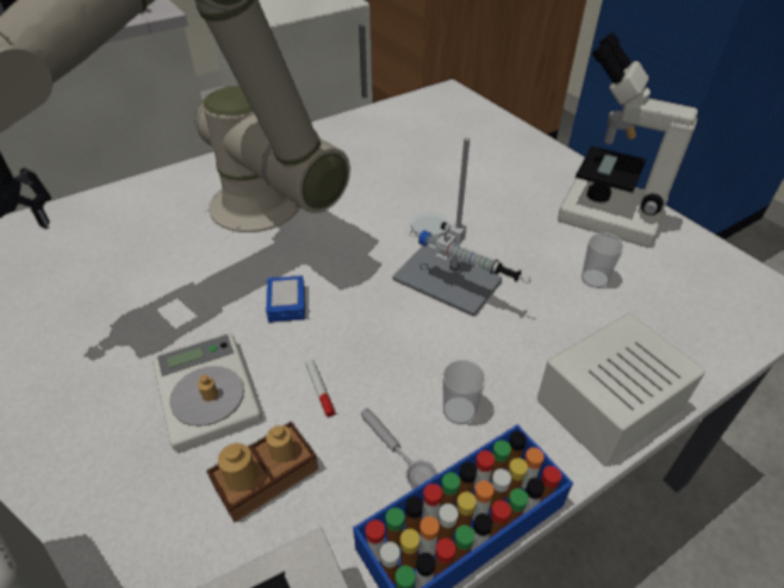

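View pics/top0.png

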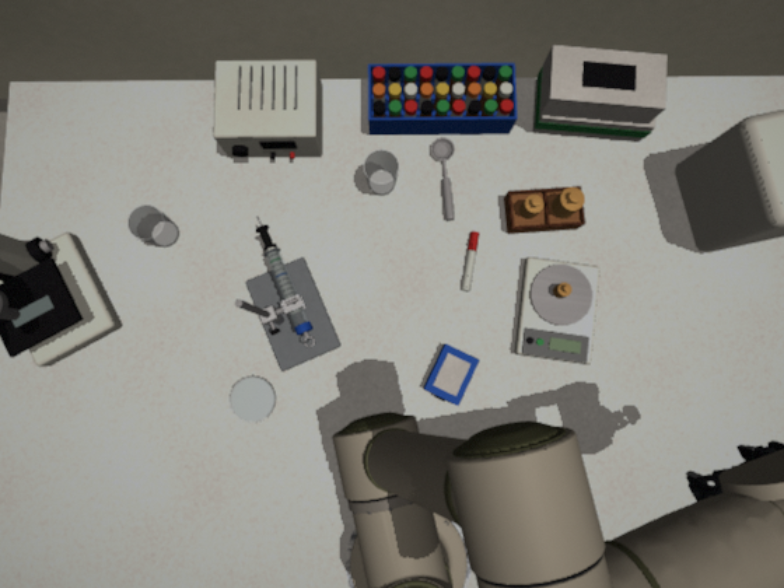

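The scene picture shows the smallest-looking mass on the pan (208,387), with two larger ones on the block (238,465 and 280,443). The top view shows the black grip at about (266,236) and the blue cap at about (303,328). Next I measure the mass sizes, the rod axis and the grip.

Run:
```python
from h import *
s=1.4
T=np.load('top0.npz');S=np.load('scene0.npz')
def rows(D,box,h,mask):
    p=D['p'];u0,v0,u1,v1=[int(a/s) for a in box]
    hsv=cv2.cvtColor(p,cv2.COLOR_RGB2HSV); m=np.zeros(p.shape[:2],np.uint8)
    m[v0:v1,u0:u1]=mask(hsv[v0:v1,u0:u1].astype(int)); 
    n,l,st,ce=cv2.connectedComponentsWithStats(m)
    i=1+np.argmax(st[1:,4]); return l==i
def ctr(D,m,h):
    v,u=np.nonzero(m); return np.array([onplane(D['K'],D['R'],D['t'],a,b,h) for a,b in zip(u,v)])
black=lambda q:q[...,2]<45
blue=lambda q:(abs(q[...,0]-112)<12)&(q[...,1]>150)&(q[...,2]>60)
for nm,D,bg,bb in [('top',T,(245,215,285,262),(285,310,325,345)),('scene',S,(490,255,530,285),(410,225,440,250))]:
    for k,b,f in [('grip',bg,black),('cap',bb,blue)]:
        m=rows(D,b,110,f); w=D['w'][m]; P=ctr(D,m,110)
        print(nm,k,m.sum(),'ray@110',P.mean(0).round(1),'depth med',np.median(w,0).round(1), 'zmax',np.percentile(w[:,2],[10,50,90]).round(0))
        q=P[:,:2]-P[:,:2].mean(0); e,V=np.linalg.eigh(q.T@q); a=q@V; print('  extents',np.ptp(a,0).round(1),'dir',V[:,1].round(3))
brass=lambda q:(abs(q[...,0]-15)<10)&(q[...,1]>110)&(q[...,2]>90)
w=T['w']
for nm,b in [('pan',(535,270,590,315)),('blkL',(515,185,548,225)),('blkR',(552,180,592,225))]:
    u0,v0,u1,v1=[int(a/s) for a in b]; x=w[v0:v1,u0:u1].reshape(-1,3); top=np.percentile(x[:,2],99.5)
    hi=x[x[:,2]>46]; print(nm,'top z',top.round(1),'n',len(hi),'c',np.median(hi,0).round(1),'ext',np.ptp(hi[:,:2],axis=0).round(0))
# tall things near the path
```

```text
top grip 88 ray@110 [624.  266.2 110. ] depth med [623.9 264.5 117.8] zmax [115. 118. 121.]
  extents [21.4 43.4] dir [-0.93  -0.368]
top cap 67 ray@110 [450.7 192.5 110. ] depth med [449.7 190.9 123.9] zmax [118. 124. 127.]
  extents [16.4 29. ] dir [-0.407  0.913]
scene grip 66 ray@110 [619.4 264.1 110. ] depth med [624.2 258.6 116.6] zmax [112. 117. 121.]
  extents [24.6 46.8] dir [-0.932 -0.363]
scene cap 32 ray@110 [445.  191.7 110. ] depth med [455.7 182.9 121.8] zmax [113. 122. 127.]
  extents [12.9 33.9] dir [-0.67   0.743]
pan top z 90.0 n 112 c [ 519.7 -304.7   72.6] ext [148. 363.]
blkL top z 105.1 n 254 c [ 686.8 -250.5   84.8] ext [344. 331.]
blkR top z 116.5 n 393 c [ 688.1 -318.2   98.3] ext [347. 405.]
```

The mass tops are at 88, 102 and 115 mm. That fits 38+50, 38+64 and 38+77, so the 200 g mass is on the scale and green at 20 mm is the target. The grip is at about (623.5, 261.7), with the pull direction about 22.8° from world x. I'll travel there at the present height.

>>> servo_tool:
  commands:
    - [-1,[0.028,-0.021,0],[0,0,0]]
    - [-1,[0.028,-0.021,0],[0,0,0]]
    - [-1,[0.028,-0.021,0],[0,0,0]]
    - [-1,[0.028,-0.021,0],[0,0,0]]
    - [-1,[0.028,-0.021,0],[0,0,0]]
    - [-1,[0.028,-0.021,0],[0,0,0]]
    - [-1,[0.028,-0.021,0],[0,0,0]]
    - [-1,[0.028,-0.021,0],[0,0,0]]
    - [-1,[0.028,-0.021,0],[0,0,0]]
    - [-1,[0.028,-0.021,0],[0,0,0]]
  squeeze: 40

```text
time_s: 0.93
eef_pos: [387.1, -165.7, 231.2]
ee_rot: [-0.0, 0.976, 0.216, -0.0]
force: [1.0, -0.5, -0.7]
grip_width: 1.003
grip_force: 0.0
```

>>> servo_tool:
  commands:
    - [-1,[0.028,-0.021,0],[0,0,0]]
    - [-1,[0.028,-0.021,0],[0,0,0]]
    - [-1,[0.028,-0.021,0],[0,0,0]]
    - [-1,[0.028,-0.021,0],[0,0,0]]
    - [-1,[0.028,-0.021,0],[0,0,0]]
    - [-1,[0.028,-0.021,0],[0,0,0]]
    - [-1,[0.028,-0.021,0],[0,0,0]]
    - [-1,[0.028,-0.021,0],[0,0,0]]
    - [-1,[0,0,0],[0,0,0]]

```text
time_s: 1.68
eef_pos: [520.1, 83.8, 230.6]
ee_rot: [-0.001, 0.976, 0.218, 0.0]
force: [0.4, 0.5, -0.6]
grip_width: 1.0
grip_force: 0.0
```

Run:
```python
import rig; from h import *
print([n for n in dir(rig) if not n.startswith('_')], getattr(rig,'grip_depth',None))
s=sense(); print(s['time_s'],s['eef_pos'],s['ee_rot'],s['joints'].round(3),s['force'])
```

```text
['PlanningError', 'capture', 'finish_job', 'grip_depth', 'sense'] 18.700000000000003
1.6833 [520.14585345  83.78026214 230.62294874] [-6.71219632e-04  9.75887407e-01  2.18273491e-01  3.41167715e-05] [-6.400e-02  3.170e-01  1.493e+00  1.000e-03  1.331e+00  1.067e+00] [ 0.44409724  0.48045021 -0.62228176]
```

>>> servo_tool:
  commands:
    - [-1,[0.028,-0.0196,0],[0,0,0]]
    - [-1,[0.028,-0.0196,0],[0,0,0]]
    - [-1,[0.028,-0.0196,0],[0,0,0]]
    - [-1,[0.028,-0.0196,0],[0,0,0]]
    - [-1,[0.028,-0.0196,0],[0,0,0]]
    - [-1,[0.028,-0.0196,0],[0,0,0]]
    - [-1,[0,0,0],[0,0,0.37]]
    - [-1,[0,0,0],[0,0,0]]

```text
time_s: 2.35
eef_pos: [621.6, 257.9, 229.6]
ee_rot: [0.0, 0.98, 0.197, -0.001]
force: [-0.4, -1.2, -0.6]
grip_width: 1.0
grip_force: 0.0
```

Run:
```python
from h import *
s=sense(); print(s['time_s'],s['eef_pos'],s['ee_rot'],s['joints'].round(3),s['force'])
c,K,R,t=cam('scene'); g=c['pixels'][:,:,::-1]
a=cv2.resize(g[20:230,230:430],(571,600),interpolation=cv2.INTER_CUBIC); cv2.imwrite('pics/s1.png',a)
S=np.load('scene0.npz')
def px(P): q=K@(R@np.array(P)+t); return (q[:2]/q[2]).round(1)
print('grip px expected',px([623.5,261.7,110]),'tcp px',px(s['eef_pos']))
```

```text
2.35 [621.58360224 257.85023153 229.64566327] [ 9.58846327e-05  9.80325996e-01  1.97382058e-01 -1.12091030e-03] [ 0.22   0.66   0.972 -0.     1.512  1.393] [-0.43788126 -1.15910083 -0.56305539]
grip px expected [362.5 195.2] tcp px [367.4 159.3]
```

View pics/s1.png

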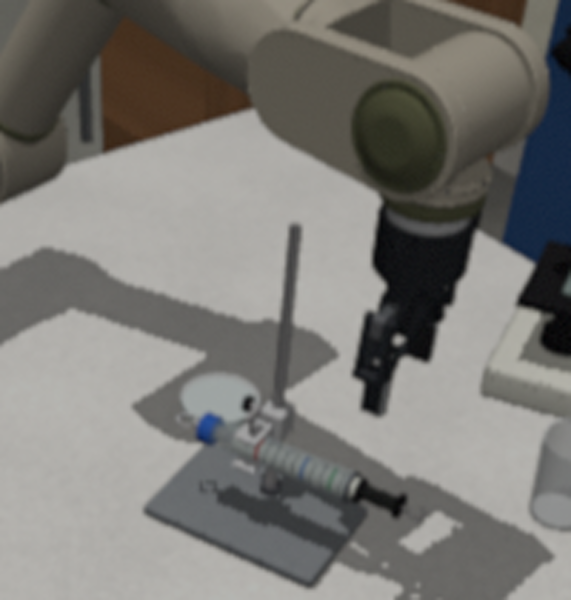

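The view is clear: the gripper hangs above, the grip is at crop (380,497), where it was predicted, and the upright is behind. I'll check the wrist's clearance to the upright before going down.

Run:
```python
from h import *
d=np.array([.922,.387]);n=np.array([-.387,.922])
for nm in ['top','scene']:
    c,K,R,t=cam(nm); w=world(c,K,R,t).reshape(-1,3); w=w[c['z_map'].ravel()>0]
    r=w[:,:2]@d; l=w[:,:2]@n; z=w[:,2]
    for r0 in range(440,760,40):
        m=(r>=r0)&(r<r0+40)&(z>335)&(abs(l)<300)
        if m.sum()>5: print(nm,r0,m.sum(),'lat',np.percentile(l[m],[1,99]).round(0),'z',np.percentile(z[m],[1,99]).round(0))
    m=(abs(r-540)<40)&(abs(l-50)<40)&(z>150)&(z<330); print('upright',m.sum(),np.median(r[m]),np.median(l[m]),z[m].max())
```

```text
top 440 1894 lat [-20.  82.] z [513. 571.]
top 480 1727 lat [-26.  75.] z [506. 562.]
top 520 1842 lat [-43.  75.] z [473. 552.]
top 560 1694 lat [-50.  73.] z [461. 540.]
top 600 1914 lat [-64.  65.] z [383. 535.]
top 640 2606 lat [-73.  60.] z [340. 534.]
top 680 940 lat [-71.  57.] z [345. 533.]
  return _methods._mean(a, axis=axis, dtype=dtype,
  ret = ret.dtype.type(ret / rcount)
Traceback (most recent call last):
ValueError: zero-size array to reduction operation maximum which has no identity
```

Run:
```python
from h import *
d=np.array([.922,.387]);n=np.array([-.387,.922])
c,K,R,t=cam('scene'); w=world(c,K,R,t); z=w[...,2]; r=w[...,:2]@d; l=w[...,:2]@n; ok=(c['z_map']>0)
for r0 in range(440,760,20):
    m=ok&(r>=r0)&(r<r0+20)&(z>300)&(l<110)&(l>-150)
    if m.sum()>5: print(r0,m.sum(),'lat',np.percentile(l[m],[1,50,99]).round(0),'z',np.percentile(z[m],[0,1,5,50,99]).round(0))
m=ok&(abs(r-537)<60)&(abs(l-50)<40)&(z>140)&(z<340); print('upright',m.sum(),np.median(r[m]),np.median(l[m]),z[m].max())
```

```text
440 263 lat [-20. -12.   4.] z [473. 476. 486. 529. 556.]
460 328 lat [-22. -15.   8.] z [469. 473. 483. 530. 559.]
480 372 lat [-25. -17.  19.] z [461. 469. 480. 530. 560.]
500 448 lat [-28. -16.  44.] z [463. 469. 480. 532. 559.]
520 422 lat [-41. -13.  51.] z [301. 303. 324. 531. 554.]
540 502 lat [-45. -40.  54.] z [301. 307. 456. 519. 548.]
560 496 lat [-48. -44.  62.] z [452. 453. 459. 520. 542.]
580 728 lat [-52. -38.  65.] z [449. 452. 460. 518. 537.]
600 581 lat [-56. -51.  62.] z [447. 450. 455. 508. 536.]
620 536 lat [-67. -55.  61.] z [366. 407. 450. 512. 536.]
640 723 lat [-73. -59.  55.] z [305. 338. 374. 497. 535.]
660 1217 lat [-77. -60.  49.] z [300. 302. 319. 463. 535.]
680 1527 lat [-76. -37.  56.] z [300. 304. 314. 457. 533.]
700 1227 lat [-70. -13.  46.] z [362. 367. 380. 489. 528.]
720 116 lat [24. 35. 46.] z [467. 468. 472. 492. 511.]
upright 279 539.2607818949334 49.08813723036696 329.01816427183775
```

The forearm would pass close over the upright, which is 49 mm left of the rod axis at radius 540. The grip's neck is round, so I'll roll the tool 15° about the rod axis to carry the wrist and forearm to the right. Then I'll come down along the tool's z axis.

>>> servo_tool:
  commands:
    - [-1,[0.0034,0.015,0],[0,0,0]]
    - [-1,[0,0.0143,0],[0.5,0,0]]
    - [-1,[0,0,0],[0.5,0,0]]
    - [-1,[0,0,0],[0.5,0,0]]
    - [-1,[0,0,0],[0.5,0,0]]
    - [-1,[0,0,0],[0.5,0,0]]
    - [-1,[0,0,0.02],[0,0,0]]
    - [-1,[0,0,0.02],[0,0,0]]
    - [-1,[0,0,0.02],[0,0,0]]
    - [-1,[0,0,0],[0,0,0]]

```text
time_s: 3.33
eef_pos: [628.8, 244.4, 169.8]
ee_rot: [-0.128, 0.972, 0.195, -0.029]
force: [-0.5, 0.1, -0.7]
grip_width: 1.001
grip_force: 0.0
```

```bash
cat > chk.py <<'E'
from h import *
from scipy.spatial.transform import Rotation as Ro
import sys
d=np.array([.922,.387]);n=np.array([-.387,.922])
s=sense(); p=s['eef_pos']; q=s['ee_rot']; M=Ro.from_quat([q[1],q[2],q[3],q[0]]).as_matrix()
print('t',s['time_s'],'tcp r,l,z',(p[:2]@d).round(1),(p[:2]@n).round(1),p[2].round(1),'J',s['joints'].round(2),'F',s['force'].round(1),s['grip_width'],s['grip_force'])
print('x',M[:,0].round(3),'z',M[:,2].round(3)); gp=p-18.7*M[:,2]
e=np.array([623.5,261.7,110])-gp; print('to grip in tool axes',(M.T@e).round(1))
c,K,R,t=cam('top'); w=world(c,K,R,t); r=w[...,:2]@d;l=w[...,:2]@n;z=w[...,2]
m=(abs(r-540)<20)&(z>340)&(abs(l)<250)
print('forearm lat at r540',np.percentile(l[m],[1,99]).round(0) if m.any() else None)
c,K,R,t=cam('scene'); g=c['pixels'][:,:,::-1]
cv2.imwrite(sys.argv[1],cv2.resize(g[20:230,230:430],(571,600),interpolation=cv2.INTER_CUBIC))
E
python3 chk.py pics/s2.png
```

```text
t 3.3333 tcp r,l,z 674.3 -18.0 169.8 J [0.1  0.72 1.05 0.25 1.46 1.24] F [-0.5  0.1 -0.7] 1.0006456225270761 0.0
x [ 0.922  0.386 -0.006] z [-0.106  0.238 -0.966]
to grip in tool axes [ 2.2 -1.8 81.1]
forearm lat at r540 [-113.    7.]
```

View pics/s2.png

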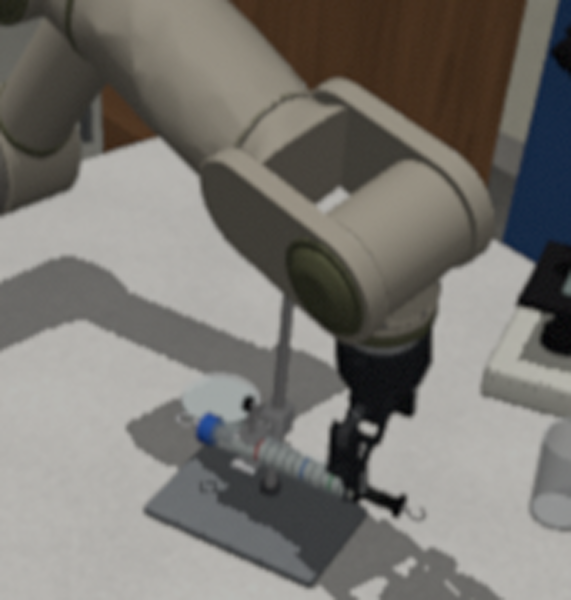

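The roll has moved the forearm clear of the upright: its lateral extent is now at most 7 mm, against 43 mm for the upright. The gripper stands above the neck at about (365,490) in the crop. I'll descend the rest and close.

>>> servo_tool:
  commands:
    - [-1,[0.0022,-0.0018,0.015],[0,0,0]]
    - [-1,[0,0,0.015],[0,0,0]]
    - [-1,[0,0,0.015],[0,0,0]]
    - [-1,[0,0,0.015],[0,0,0]]
    - [-1,[0,0,0.015],[0,0,0]]
    - [-1,[0,0,0.006],[0,0,0]]
    - [-1,[0,0,0],[0,0,0]]
    - [-1,[0,0,0],[0,0,0]]

```text
time_s: 4.1
eef_pos: [624.1, 267.0, 97.0]
ee_rot: [-0.128, 0.972, 0.196, -0.025]
force: [0.1, -0.2, 0.9]
grip_width: 1.0
grip_force: 0.0
```

```bash
python3 chk.py pics/s3.png
```

```text
t 4.1 tcp r,l,z 678.8 4.7 97.0 J [0.14 0.78 1.13 0.26 1.31 1.23] F [ 0.1 -0.2  0.9] 0.9998453141014559 0.0
x [0.922 0.386 0.002] z [-0.098  0.239 -0.966]
to grip in tool axes [-2.6  1.2  5. ]
forearm lat at r540 [-92.  24.]
```

View pics/s3.png

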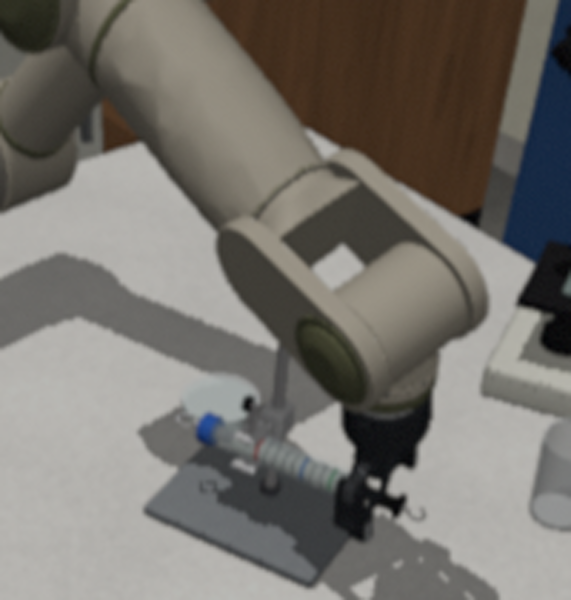

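The fingers stand either side of the neck: the near finger is at crop (353,500), as expected from its offset towards the camera. After a small correction I'll close.

>>> servo_tool:
  commands:
    - [-1,[-0.002,0.001,0.005],[0,0,0]]
    - [-1,[0,0,0],[0,0,0]]
    - [1,[0,0,0],[0,0,0]]
    - [1,[0,0,0],[0,0,0]]
    - [1,[0,0,0],[0,0,0]]
    - [1,[0,0,0],[0,0,0]]
    - [1,[0,0,0],[0,0,0]]
    - [1,[0,0,0],[0,0,0]]
    - [1,[0,0,0],[0,0,0]]
    - [1,[0,0,0],[0,0,0]]
  squeeze: 40

```text
time_s: 5.03
eef_pos: [620.8, 268.7, 91.2]
ee_rot: [-0.129, 0.972, 0.196, -0.026]
force: [-2.6, 6.2, 2.9]
grip_width: 0.169
grip_force: 39.1
```

>>> servo_tool:
  commands:
    - [1,[0,0,0],[0,0,0]]
    - [1,[0,0,0],[0,0,0]]
    - [1,[0,0,0],[0,0,0]]
    - [1,[0,0,0],[0,0,0]]

```text
time_s: 5.37
eef_pos: [620.8, 268.6, 91.2]
ee_rot: [-0.129, 0.972, 0.196, -0.026]
force: [-2.6, 6.6, 3.0]
grip_width: 0.173
grip_force: 39.1
```

```bash
python3 chk.py pics/s4.png
python3 - <<'E'
from h import *
c,K,R,t=cam('scene'); p=c['pixels']; np.savez('scene_g.npz',p=p)
c,K,R,t=cam('top'); np.savez('top_g.npz',p=c['pixels'])
E
```

```text
t 5.3667 tcp r,l,z 676.3 7.4 91.2 J [0.14 0.78 1.14 0.27 1.29 1.23] F [-2.6  6.6  3. ] 0.173293225820208 39.10455107688904
x [0.922 0.388 0.001] z [-0.101  0.241 -0.965]
to grip in tool axes [-0.2  2.3 -1.4]
forearm lat at r540 [-92.  26.]
```

The neck is gripped: the opening is about 15 mm, the pad force 39 N, and there is almost no force along the rod. I'll ease it out 15 mm first.

>>> servo_tool:
  commands:
    - [1,[0.002,0,0],[0,0,0]]
    - [1,[0.002,0,0],[0,0,0]]
    - [1,[0.003,0,0],[0,0,0]]
    - [1,[0.003,0,0],[0,0,0]]
    - [1,[0.003,0,0],[0,0,0]]
    - [1,[0.002,0,0],[0,0,0]]
    - [1,[0,0,0],[0,0,0]]
    - [1,[0,0,0],[0,0,0]]
    - [1,[0,0,0],[0,0,0]]

```text
time_s: 6.32
eef_pos: [634.5, 274.4, 91.2]
ee_rot: [-0.129, 0.972, 0.196, -0.026]
force: [-3.7, 5.3, 4.1]
grip_width: 0.173
grip_force: 39.1
```

```bash
python3 chk.py pics/s5.png
python3 - <<'E'
from h import *
c,K,R,t=cam('scene'); g=c['pixels'][:,:,::-1]; a=g[165:210,300:385]; b=cv2.imread
o=np.load('scene_g.npz')['p'][165:210,300:385,::-1]
cv2.imwrite('pics/z5.png',cv2.resize(np.vstack([o,a]),None,fx=6,fy=6,interpolation=cv2.INTER_CUBIC))
E
```

```text
t 6.3167 tcp r,l,z 691.2 7.5 91.2 J [0.14 0.82 1.08 0.26 1.32 1.24] F [-3.7  5.3  4.1] 0.1727703893135423 39.128204584121704
x [0.922 0.388 0.   ] z [-0.101  0.241 -0.965]
to grip in tool axes [-15.    2.3  -1.4]
forearm lat at r540 [-85.  30.]
```

View pics/z5.png

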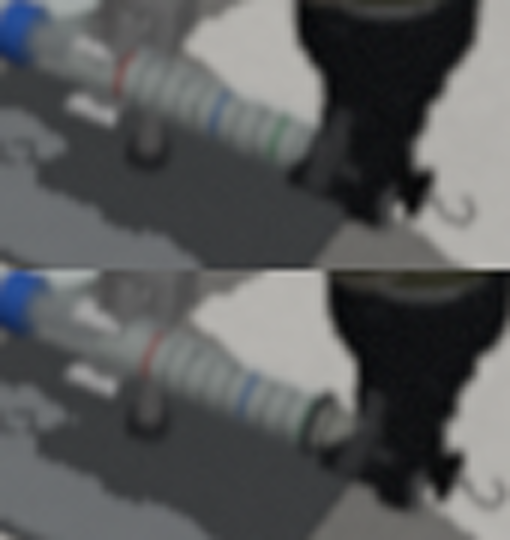

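The coloured rings have moved about 29 of the 156 crop pixels that separate green and red, which is about 15 mm, and the pull has risen by about 1.5 N. The rod is following without slip. I'll pull the last 5 mm.

>>> servo_tool:
  commands:
    - [1,[0.002,0,0],[0,0,0]]
    - [1,[0.002,0,0],[0,0,0]]
    - [1,[0.001,0,0],[0,0,0]]
    - [1,[0,0,0],[0,0,0]]
    - [1,[0,0,0],[0,0,0]]
    - [1,[0,0,0],[0,0,0]]
    - [1,[0,0,0],[0,0,0]]
    - [1,[0,0,0],[0,0,0]]

```text
time_s: 7.13
eef_pos: [639.0, 276.3, 91.2]
ee_rot: [-0.129, 0.972, 0.196, -0.026]
force: [-4.3, 5.3, 3.6]
grip_width: 0.175
grip_force: 39.1
```

```bash
python3 chk.py pics/s6.png
python3 - <<'E'
from h import *
d=np.array([.922,.387])
c,K,R,t=cam('scene'); g=c['pixels']
def ring(p,kind):
    q=p[165:210,300:385].astype(float); Rr,G,B=q[...,0],q[...,1],q[...,2]
    s={'red':Rr-np.maximum(G,B),'blue':B-np.maximum(Rr,G),'green':G-np.maximum(Rr,B)}[kind]
    s=np.clip(s-6,0,None)
    if kind=='blue': s[:,:20]=0
    v,u=np.nonzero(s>0.5*s.max()); w=s[v,u]
    P=onplane(K,R,t,300+(u*w).sum()/w.sum(),165+(v*w).sum()/w.sum(),122)
    return P[:2]@d,len(u)
for k in ['red','blue','green']:
    print(k,[tuple(np.round(ring(p,k),1)) for p in (np.load('scene0.npz')['p'],np.load('scene_g.npz')['p'],g)])
a=g[165:210,300:385,::-1]; cv2.imwrite('pics/z6.png',cv2.resize(a,None,fx=8,fy=8,interpolation=cv2.INTER_CUBIC))
E
```

```text
t 7.1333 tcp r,l,z 696.1 7.5 91.2 J [0.15 0.83 1.06 0.26 1.33 1.24] F [-4.3  5.3  3.6] 0.17499417317065344 39.13000166416168
x [ 0.922  0.388 -0.   ] z [-0.102  0.241 -0.965]
to grip in tool axes [-19.9   2.3  -1.4]
forearm lat at r540 [-82.  30.]
red [(np.float64(549.9), np.float64(9.0)), (np.float64(549.7), np.float64(10.0)), (np.float64(569.7), np.float64(9.0))]
blue [(np.float64(599.2), np.float64(8.0)), (np.float64(600.1), np.float64(7.0)), (np.float64(618.9), np.float64(8.0))]
green [(np.float64(629.0), np.float64(6.0)), (np.float64(629.2), np.float64(8.0)), (np.float64(649.6), np.float64(7.0))]
```

View pics/z6.png

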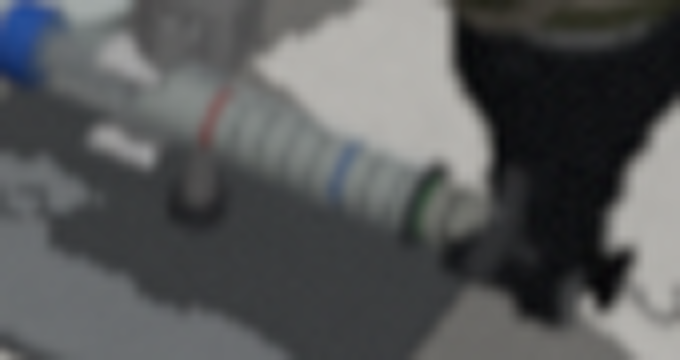

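The green ring now stands right at the mouth collar, at about (428,205). All three rings have moved 19.7–20.6 mm from rest and the TCP has moved 19.8 mm. I'll hand in.

```bash
python3 -c "
from rig import *
print(abs(sense()['dq']).max()); print(finish_job())"
```

```text
0.001069787170149404
the job is handed in; nothing more can be done
None
```

The 200 g mass is on the scale, so I pulled the rod out about 20 mm (2 N); the green ring was steady at the mouth with the grip still held when I handed the job in. The verdict wasn't shown.

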